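Draw the guarded bolt of the paint-can chest with the hooked rod

ROBOT

A 6-joint arm with a two-finger parallel gripper is mounted at the origin on the work surface. World frame = base frame: x ahead of the robot, y to its left, z up, the work surface at z = 0. Lengths are in mm, angles in rad, forces in N, time in s.
With the tool pointing down it reaches from about 350 to 1000 mm from the base axis. Payload 7.1 kg.
Tool frame: the origin (TCP) lies between the finger pads; the fingertips stand ahead of it and the grasp point (between the pads) lies 5 mm behind it (nose_length is the z of the fingertips in the tool frame, in mm); z points along the fingers, x is the direction in which the jaws open and shut, and the axes are right-handed (so a half turn about z gives the same grasp; the last joint's range is limited). The gripper opens to 85 mm and grips with 20 to 120 N. Pads are 22 mm wide; open, the fingers measure 114 mm over their backs; the gripper's body (76 mm by 85 mm) begins 54 mm behind the grasp point. The pads swing forward as they close: fully open they stand 13 mm farther back than shut.
Start: joints at [1.215, 0.423, 1.63, -0, 1.089, -0.019], TCP at [206.511, 589.88, 245.319] pointing down, gripper open.
Joint ranges: [-3, 3], [-0.9, 2.11], [0.09, 2.58], [-1.31, 4.45], [0.11, 2.69], [-2.54, 2.54]. Speed limits (rad/s): [2.39, 2.39, 3.01, 3.14, 3.14, 3.14].

INTERFACE

Orientations are given as a rotation vector (axis times angle).
In Python, from plant import get_state, get_image, calibration, hand_in, nose_length gives the robot as it stands.
- The arm moves only by the tool servo_tool, never from a script. Its argument "steps" is a list of rows, each a list of 5 numbers: the shift along the tool's x, y, z in m, then the turn about the tool's z in degrees, then the opening in per cent of the stroke, from 0 (shut) to 100 (fully open). A call has exactly 5 rows; each row is the pose to reach, as a shift and turn from the pose measured when the call began, along the tool's axes at that moment; what a row does not reach only later rows make up. A row lasts 1/8 s, in which the tool goes at most 62.5 mm and 10.7 degrees, less where a joint would pass 70% of its speed; a pose out of reach is approached as far as the arm can. A call with a gripper value outside its range is refused whole. The fingers move at their own pace and stop on an object; the grip force is fixed at half the most. Time passes only in rows, so rows that repeat a pose let the fingers close, or fill a call up. It gives the time, the measured TCP pose, the force and the opening at its end, in the units of the state.
- get_state(): the state, without advancing time (a new reading comes with each control period).
- get_image(name): name is "scene" or "top"; returns the picture (400x640x3 uint8, blue, green, red); there is no depth.
- calibration(name): a dict with "fov_y" (degrees; the focal length in pixels is half the picture's height over the tangent of half this angle, whatever the lens; pixels are square), "cx", "cy" (the principal point, pixels), "k1" (the pictures are not rectified: a ray, as slopes to the right and down, at radius r is drawn at 1 + k1 r^2 times it, then the intrinsics apply), "R" (3x3) and "t" (3): a world point X has camera coordinates R X + t. Camera axes: x right, y down, z forward; pixel columns grow to the right and rows downward; lengths in mm; the calibration is good to about 2 mm. A picture is of the moment at which its call begins. calibration takes no time and is no camera call.
- hand_in(): hands the job in, once; it reports no verdict.
The state is a dict: "time": time; "joints": joint angles; "joint_velocities": joint speeds; "joint_efforts": joint torques, N m; "ee_pos": TCP position; "ee_rot": TCP orientation; "ft_force": force on the tool from outside, world axes, zero at the start; "wrist_torque": the same for the moment, N m; "opening": finger opening in mm.
Only numpy, scipy, OpenCV 4.12 (cv2) and the standard library are available. Lean on these libraries where they do the work, as an engineer would, in place of code of your own. Each camera call takes 0.05 s, during which the arm holds its last target.

TASK

The low grey can chest is locked by a floor bolt whose upright knob stands under a wire guard, too deep for a hand. Take the hooked rod out of its plywood rack, where only its bare metal shaft can be gripped, and lay it on the bench clear of the rack; then take it again by its wooden handle, reach its hook in through the open front of the guard and behind the knob, and pull the bolt fully open, touching the bolt only with the rod. Finish with the rod out of the guard, lying flat on the bench, and leave the spray cans, tape and cup where they are.

Things in the scene. Friction and masses are not known exactly. Their poses are not given: they have to be found in the camera images.
- rod_mid (a point): Hooked rod, 200 mm long, about 130 g, lying flat; point at mid-length on its axis, 14 mm above its underside; x axis along the rod towards the hook. Wooden handle x = -100 to -5 mm, 22 mm wide (y), 28 mm tall. Bare aluminium shaft, 14 x 14 mm, x = -5 to +100 mm. It starts with its whole handle in the rack's groove, only shaft and hook sticking out.
- rod_grip (a point): Point on the rod's axis in the wooden handle, 60 mm from the rod's middle, 146 mm from the hook's inner face; same axes. A good place to hold it for reaching in.
- rod_end (a point): Hook end of the rod: on the axis, at the end face, 100 mm from the middle, same axes as rod_mid. The hook is a 14 x 14 mm arm at x = 86 to 100 mm from the rod's middle that sticks out sideways, level, to the rod's +y; its tip is 37 mm from the axis (30 mm beyond the shaft's side).
- rod: The whole hooked rod (origin under rod_mid, on its underside; same axes).
- rack_mid (a point): Fixed plywood rack at the robot's right: two walls 100 mm long (x), 17 mm thick, 42 mm high, an open-topped groove 30 mm wide between, a 12 mm end wall at -x, open at +x; the bench is its floor. Point: middle of the groove, 21 mm above the bench; x along the groove to its open end. Fingers do not fit beside the handle in the groove; the rod lifts straight up out of it.
- chest: Low grey can chest with a wire guard, fixed. Origin: on the bench, middle of the guard's open front edge; x points into the guard, away from the robot, y to the left. Guard: cage of 5 mm wires, y = -90 to +90 mm, x = 0 to 150 mm, roof 62 mm clear above the bench (67 mm to its top), open in front. Behind it, x = 150 to 320 mm, the chest, 300 mm wide, 116 mm high.
- knob_mid (a point): Centre of the bolt's knob, 32 mm above the bench; moves with the bolt, axes as the chest's. The knob: upright steel pin, 16 mm diameter, top 50 mm above the bench, at y = +20 mm in the chest's frame and, bolt closed, x = 90 mm. It stands on the bolt bar (24 mm wide, top 11 mm above the bench) that reaches from 25 mm before the pin back to the chest.
- bolt (a joint): Travel of the bolt in m: 0 closed (starts within 5 mm of it), 0.05 fully open at its stop. It moves straight along the chest's -x (towards the robot), drags with about 2.5 N and stays where it is left.
- can_a_mid (a point): Bystander: spray can, 65 mm diameter, 196 mm tall, upright, loose; point at its centre.
- can_b_mid (a point): Bystander: another spray can, same size.
- tape_mid (a point): Bystander: roll of tape lying flat, 110 mm diameter, 48 mm high, loose; point at its centre.
- cup_mid (a point): Bystander: white cup, 80 mm across the rim, 90 mm tall, upright, loose; point at its centre.
Things that resemble listed ones, but are neither listed nor needed, are in the scene too. What is shaped like the rod but green or red is not meant.

How it is judged:
By the outcome, as a careful person would: the job done as asked, in the order asked, and still so for the second after the job is handed in, with the robot touching nothing.
It also fails if it takes over 59 s, if anything falls off the work surface, if the arm or the gripper's body presses on something with over 40 N, if the wrist force passes 120 N, or if a joint passes its speed limit or range.

## Working session

There is one attempt and no reset: what is moved stays moved. The work goes in short steps, Python scripts to look and compute and a tool call to move; the robot and the scene stay as the last step left them, time stands still between calls to the robot, and variables do not carry over. Pictures are saved under pics/ and viewed, and the job is handed in when it is done.

Besides the shell and the picture viewer there is one more tool, called after "Request:" by a JSON object that holds its "name" and its "arguments". servo_tool: Moves the arm, as the interface text tells. Its arguments: {"type":"object","properties":{"steps":{"type":"array"}},"required":["steps"]}

```bash
mkdir -p pics; ls; python3 - <<'E'
from plant import *
import cv2
s=get_state();print(s, nose_length if not callable(nose_length) else nose_length())
for n in("scene","top"):
    im=get_image(n);cv2.imwrite(f"pics/{n}0.png",im);print(calibration(n))
E
```

```text
pics
{'time': 0.0, 'joints': array([ 1.21503073e+00,  4.23887711e-01,  1.63070062e+00,  6.98279904e-06,
        1.08857463e+00, -1.90175011e-02]), 'joint_velocities': array([-0.00013313,  0.00035988, -0.00095405, -0.00177074,  0.00144368,
        0.00088858]), 'joint_efforts': array([ 2.86466100e-03, -5.57408381e+01, -2.81744903e+01,  1.70560652e-04,
        7.48866383e-03, -3.48243316e-05]), 'ee_pos': array([206.31308632, 589.40789455, 244.5122273 ]), 'ee_rot': array([ 2.56158087e+00,  1.81724564e+00, -2.04347468e-03]), 'ft_force': array([ 0.15830225,  0.30346883, -0.00433231]), 'wrist_torque': array([ 0.01295242,  0.00788699, -0.00714258]), 'opening': 85.40163537123863} 14.0
{'fov_y': 47.42668834275643, 'cx': 324.56174251334255, 'cy': 193.25808946089495, 'k1': -0.0234496912675197, 'R': array([[ 0.06191447,  0.9980063 ,  0.01224824],
       [ 0.70825842, -0.03528592, -0.70507086],
       [-0.70323297,  0.052329  , -0.70903108]]), 't': array([  41.71871547, -329.00411142, 1813.13790042])}
{'fov_y': 52.34450848800592, 'cx': 318.5072916058893, 'cy': 196.45797613177993, 'k1': 0.006587484009938469, 'R': array([[-0.00532121, -0.99996266, -0.00680865],
       [-0.983542  ,  0.00646327, -0.18056399],
       [ 0.18060125,  0.00573577, -0.98353967]]), 't': array([ -68.41183367,  520.35210034, 1227.0273896 ])}
```

View pics/scene0.png

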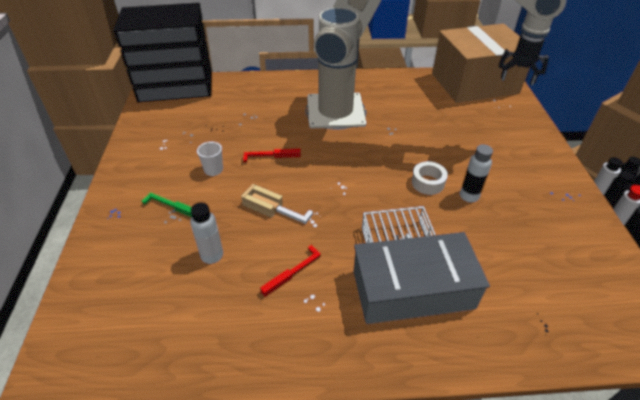

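View pics/top0.png

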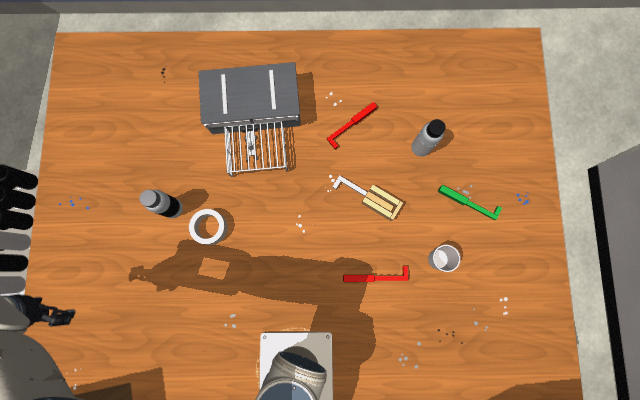

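The scene view looks back at the robot. The top view has +x up: rod and rack at about (365,195), guard at (257,148), knob around (251,147). Next I'll zoom in.

```bash
cat > h.py <<'E'
import numpy as np,cv2
from plant import *
def cam(n):
    c=calibration(n);f=200/np.tan(np.radians(c['fov_y']/2));return c,f
def ray(n,u,v):
    c,f=cam(n);K=np.array([[f,0,c['cx']],[0,f,c['cy']],[0,0,1]])
    d=np.array([(u-c['cx'])/f,(v-c['cy'])/f]);s=d.copy()
    for _ in range(20): s=d/(1+c['k1']*(s@s))
    R=np.array(c['R']);return -R.T@np.array(c['t']),R.T@np.array([s[0],s[1],1])
def onz(n,u,v,z):
    o,d=ray(n,u,v);return o+d*(z-o[2])/d[2]
def proj(n,X):
    c,f=cam(n);p=np.array(c['R'])@np.array(X,float)+c['t'];s=p[:2]/p[2];s=s*(1+c['k1']*(s@s))
    return s*f+[c['cx'],c['cy']]
def crop(im,x0,y0,x1,y1,k,fn):
    cv2.imwrite(fn,cv2.resize(im[y0:y1,x0:x1],None,fx=k,fy=k,interpolation=cv2.INTER_CUBIC))
E
python3 - <<'E'
from h import *
t=cv2.imread('pics/top0.png');s=cv2.imread('pics/scene0.png')
crop(t,320,165,420,230,8,'pics/t_rod.png')
crop(t,190,60,310,180,5,'pics/t_guard.png')
crop(s,235,180,325,230,8,'pics/s_rod.png')
crop(s,345,195,495,320,5,'pics/s_guard.png')
E
```

```text
(no output)
```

View pics/t_rod.png

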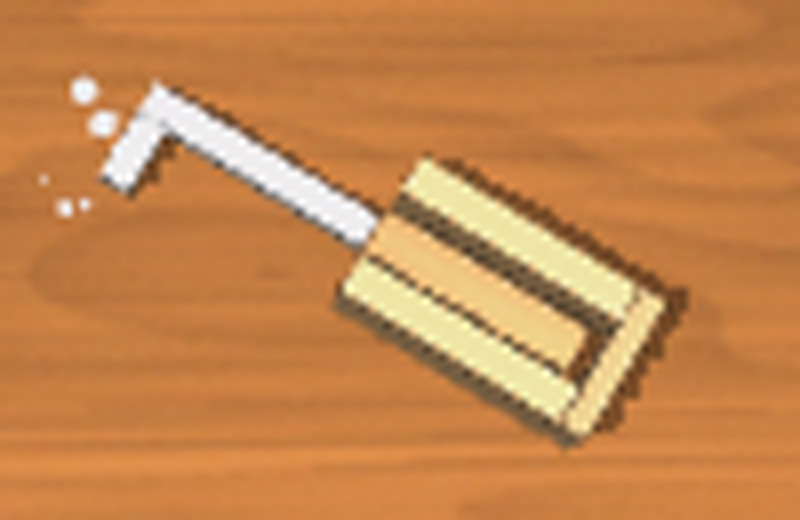

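View pics/t_guard.png

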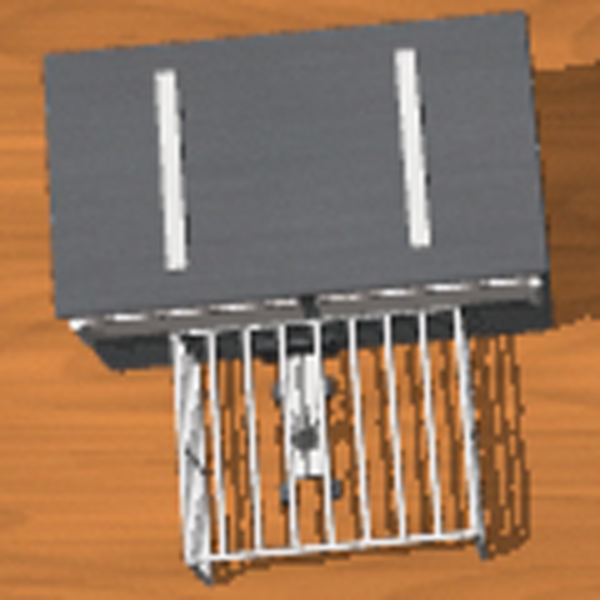

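View pics/s_rod.png

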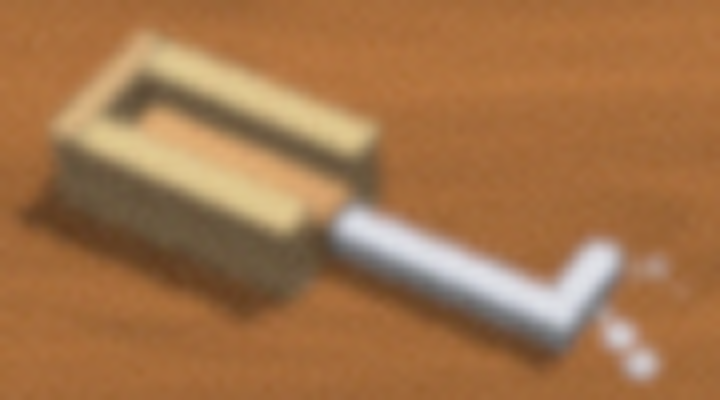

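View pics/s_guard.png

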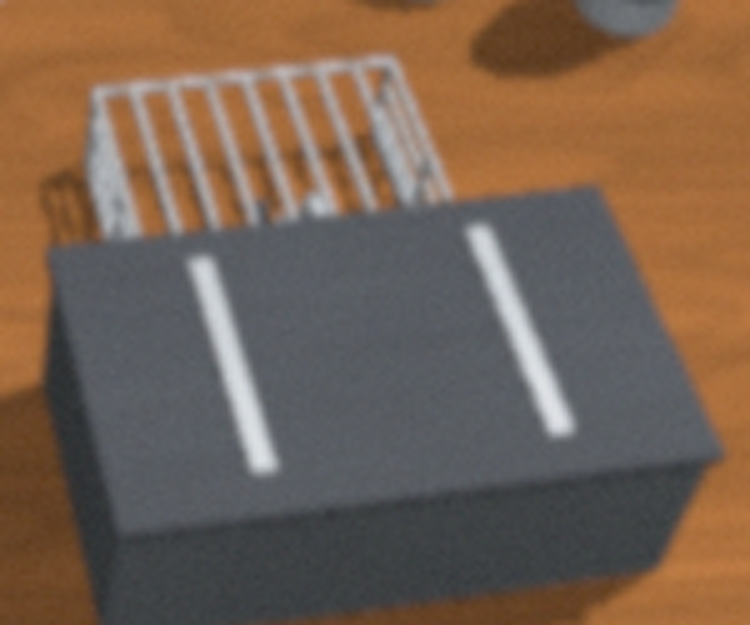

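```bash
python3 - <<'E'
from h import *
def P(x0,y0,k,X,Y,z,n='top'): return onz(n,x0+(X+.5)/k-.5,y0+(Y+.5)/k-.5,z)
g=lambda X,Y,z:P(190,60,5,X,Y,z)
r=lambda X,Y,z:P(320,165,8,X,Y,z)
for nm,X,Y,z in[('fl',203,559,65),('fr',478,536,65),('bl',178,333,65),('br',458,308,65),('c_bl',45,57,116),('c_br',525,12,116),('c_fr',543,272,116),('c_fl',58,318,116),('knobtop',307,436,50)]:
    print(nm,g(X,Y,z).round(1))
for nm,X,Y,z in[('outer corner',155,83,21),('tip a',103,180,21),('tip b',130,195,21),('inner',175,133,21),('shaft start lo',358,247,21),('shaft start hi',383,215,21),('h end hi',588,333,28),('h end lo',567,372,28),('h start hi',392,217,28),('h start lo',368,250,28)
 ,('rk',425,157,42),('rk',663,300,42),('rk',578,437,42),('rk',343,290,42)]:
    print(nm,r(X,Y,z).round(1))
# scene cross-check
s=lambda X,Y,z:P(235,180,8,X,Y,z,'scene')
print('scene hook outer',s(560,320,21).round(1),'tip',s(605,240,21).round(1),s(340,222,21).round(1))
q=lambda X,Y,z:P(345,195,5,X,Y,z,'scene')
print('guard front',q(97,92,65).round(1),q(395,62,65).round(1),'knob?',q(318,200,50).round(1))
# bystanders
im=cv2.imread('pics/top0.png')
print('tape',onz('top',208,226,48),'cup',onz('top',446,258,90),'canA',onz('top',150,198,196),'canB',onz('top',436,129,196))
E
```

```text
fl [598.1 204.   65. ]
fr [611.7  32.1  65. ]
bl [746.5 224.9  65. ]
br [762.   46.3  65. ]
c_bl [910.2 302.4 116. ]
c_br [938.2   1.1 116. ]
c_fr [765.4 -10.9 116. ]
c_fl [737.9 286.3 116. ]
knobtop [682.3 143.5  50. ]
outer corner [ 594.9 -137.6   21. ]
tip a [ 555.1 -116.2   21. ]
tip b [ 548.9 -127.    21. ]
inner [ 574.2 -145.4   21. ]
shaft start lo [ 527.1 -217.7   21. ]
shaft start hi [ 540. -228.   21.]
h end hi [ 490.6 -306.8   28. ]
h end lo [ 475.1 -298.    28. ]
h start hi [ 537.8 -230.8   28. ]
h start lo [ 524.6 -220.9   28. ]
rk [ 559.2 -242.8   42. ]
rk [ 501.3 -334.1   42. ]
rk [ 447.6 -298.9   42. ]
rk [ 506.1 -209.1   42. ]
scene hook outer [ 590.7 -139.3   21. ] tip [ 550.5 -120.6   21. ] [ 535.8 -222.7   21. ]
guard front [612.9  35.5  65. ] [598.  216.6  65. ] knob? [689.  154.6  50. ]
tape [429.15861185 270.65728841  48.        ] cup [ 326.04375549 -444.80746347   90.        ] canA [491.32933545 393.06165061 196.        ] canB [ 685.03041253 -406.8131027   196.        ]
```

```bash
cat >> h.py <<'E'
from scipy.spatial.transform import Rotation as Rt
def info():
    s=get_state();R=Rt.from_rotvec(s['ee_rot']).as_matrix()
    yaw=np.degrees(np.arctan2(R[1,0],R[0,0]))
    print('t',round(s['time'],2),'pos',s['ee_pos'].round(1),'yaw',yaw.round(2),'tilt',np.degrees(np.arccos(-R[2,2])).round(2),'F',s['ft_force'].round(1),'T',s['wrist_torque'].round(2),'open',round(s['opening'],1),'j',s['joints'].round(2))
    return s,R,yaw
def go(*tg):
    s,R,yaw=info()
    for x,y,z,w in tg:
        d=R.T@(np.array([x,y,z])-s['ee_pos']);print((d/1000).round(4),'turn',round((yaw-w+180)%360-180,2))
C0=np.array([604.,121.]);CY=np.radians(5.0)
def ch(x,y):
    return C0+[x*np.cos(CY)-y*np.sin(CY),x*np.sin(CY)+y*np.cos(CY)]
E
python3 - <<'E'
from h import *
go((552,-193,120,-32))
E
```

```text
t 0.1 pos [206.4 589.4 244.6] yaw 70.7 tilt 0.08 F [-0.5  0.1  0.4] T [-0.05  0.05 -0.04] open 85.3 j [ 1.21  0.42  1.63 -0.    1.09 -0.02]
[-0.6241  0.5848  0.1255] turn 102.7
```

Request:
{"name": "servo_tool", "arguments": {"steps": [[-0.042,0.039,0,7,100],[-0.084,0.078,0,14,100],[-0.125,0.117,0,21,100],[-0.167,0.156,0,28,100],[-0.208,0.195,0,35,100]]}}

```text
time: 0.72
ee_pos: [321.9, 326.9, 244.8]
ee_rot: [2.991, 0.957, -0.002]
ft_force: [1.2, -0.3, 0.5]
opening: 85.6
```

```bash
python3 - <<'E'
from h import *
go((552,-193,200,-32))
E
```

```text
t 0.72 pos [321.9 326.9 244.8] yaw 35.5 tilt 0.09 F [ 1.2 -0.3  0.5] T [-0.   -0.02 -0.05] open 85.6 j [ 0.77  0.18  1.98 -0.    0.98  0.15]
[-0.1145  0.5568  0.0454] turn 67.5
```

Request:
{"name": "servo_tool", "arguments": {"steps": [[-0.011,0.055,0,8,100],[-0.022,0.11,0,16,100],[-0.033,0.165,0,24,100],[-0.044,0.22,0,32,100],[-0.055,0.275,0,40,100]]}}

```text
time: 1.35
ee_pos: [437.2, 69.3, 245.1]
ee_rot: [3.137, -0.131, -0.001]
ft_force: [1.0, 0.5, -0.1]
opening: 85.3
```

```bash
python3 - <<'E'
from h import *
go((552,-193,150,-32))
E
```

```text
t 1.35 pos [437.2  69.3 245.1] yaw -4.77 tilt 0.09 F [ 1.   0.5 -0.1] T [ 0.05 -0.06  0.01] open 85.3 j [ 0.13  0.15  2.02 -0.    0.97  0.22]
[0.1362 0.2517 0.0954] turn 27.23
```

Request:
{"name": "servo_tool", "arguments": {"steps": [[0.027,0.05,0.015,6,100],[0.054,0.1,0.035,12,100],[0.081,0.15,0.055,18,100],[0.109,0.2,0.075,23,100],[0.136,0.252,0.095,27.2,100]]}}

```text
time: 1.98
ee_pos: [552.2, -195.1, 149.5]
ee_rot: [3.018, -0.869, -0.0]
ft_force: [0.8, 0.1, -0.5]
opening: 85.2
```

```bash
python3 - <<'E'
from h import *
go((552,-193,18,-32))
t=get_image('top');s=get_image('scene')
crop(t,310,140,430,230,6,'pics/t1.png');crop(s,215,130,345,230,6,'pics/s1.png')
E
```

```text
t 1.98 pos [ 552.2 -195.1  149.5] yaw -32.13 tilt 0.08 F [ 0.8  0.1 -0.5] T [-0.03 -0.04 -0.04] open 85.2 j [-0.36  0.49  1.78 -0.    0.87  0.2 ]
[-0.0013 -0.0018  0.1315] turn -0.13
```

View pics/t1.png

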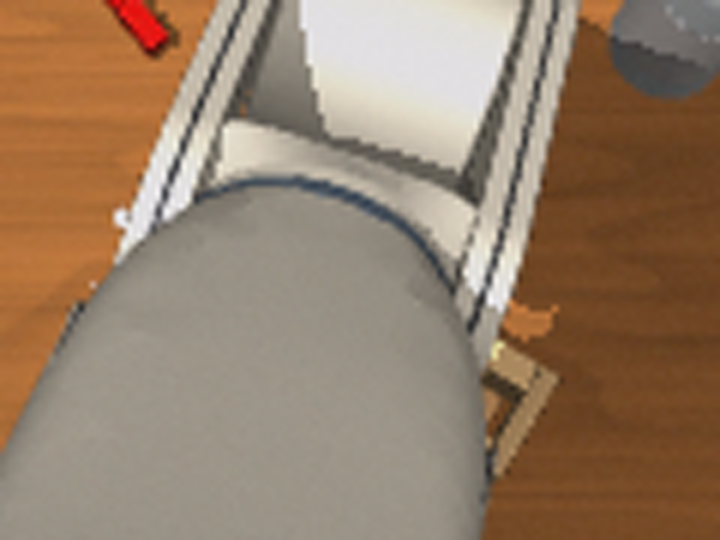

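View pics/s1.png

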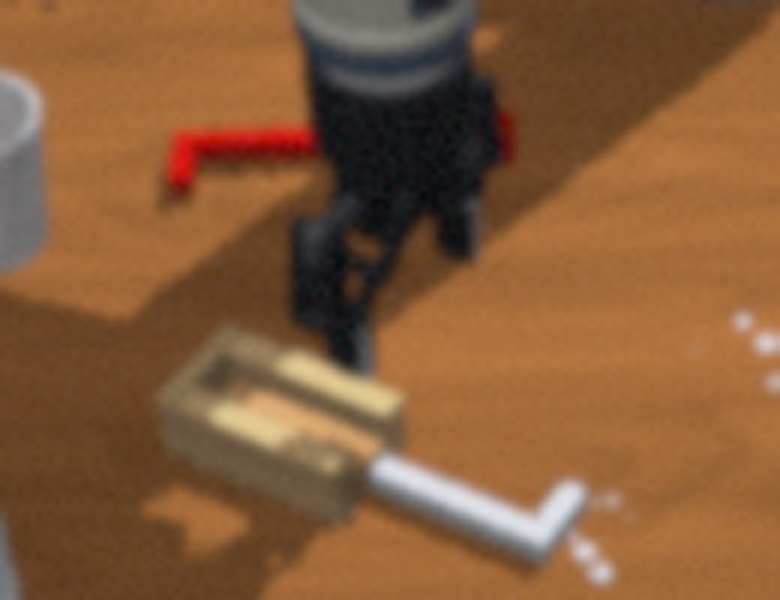

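Request:
{"name": "servo_tool", "arguments": {"steps": [[-0.001,-0.002,0.04,0,100],[-0.001,-0.002,0.08,0,100],[-0.001,-0.002,0.115,0,100],[-0.001,-0.002,0.1315,0,100],[-0.001,-0.002,0.1315,0,100]]}}

```text
time: 2.7
ee_pos: [552.0, -195.2, 15.9]
ee_rot: [3.016, -0.872, -0.004]
ft_force: [1.0, 0.1, -0.0]
opening: 85.6
```

```bash
python3 - <<'E'
from h import *
go((552,-193,18,-32))
s=get_image('scene')
crop(s,215,130,345,230,6,'pics/s2.png')
E
```

```text
t 2.7 pos [ 552.  -195.2   15.9] yaw -32.26 tilt 0.2 F [ 1.   0.1 -0. ] T [-0.   -0.04  0.  ] open 85.6 j [-0.36  0.71  1.81 -0.    0.63  0.21]
[-0.0012 -0.0019 -0.0022] turn -0.26
```

View pics/s2.png

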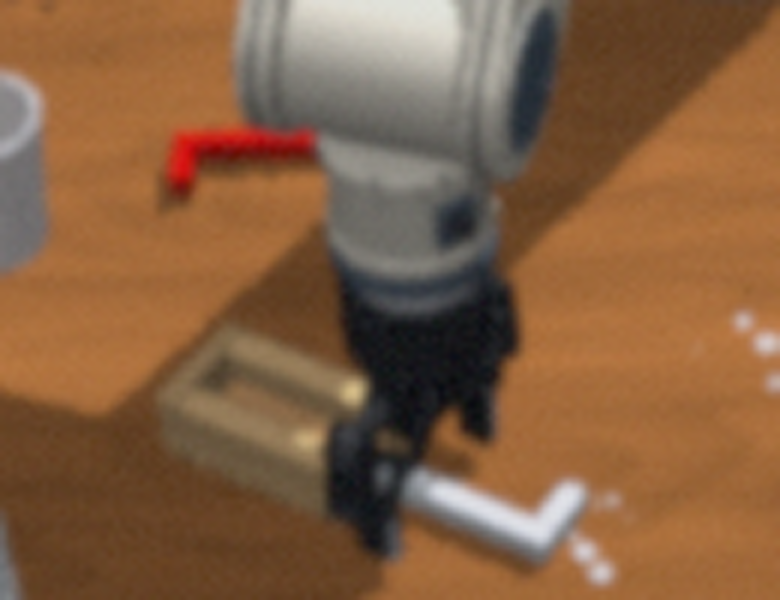

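Request:
{"name": "servo_tool", "arguments": {"steps": [[-0.001,-0.006,-0.002,0,100],[-0.001,-0.006,-0.002,0,50],[-0.001,-0.006,-0.002,0,20],[-0.001,-0.006,-0.002,0,0],[-0.001,-0.006,-0.002,0,0]]}}

```text
time: 3.38
ee_pos: [555.2, -190.0, 18.9]
ee_rot: [3.016, -0.872, -0.001]
ft_force: [-0.2, 0.1, 3.0]
opening: 12.3
```

Request:
{"name": "servo_tool", "arguments": {"steps": [[0,0,0,0,0],[0,0,0,0,0],[0,0,0,0,0],[0,0,0,0,0],[0,0,0,0,0]]}}

```text
time: 4.0
ee_pos: [555.2, -190.0, 19.0]
ee_rot: [3.016, -0.873, -0.001]
ft_force: [-0.4, 1.4, 2.7]
opening: 12.5
```

```bash
python3 - <<'E'
from h import *
info()
s=get_image('scene')
crop(s,215,130,345,230,6,'pics/s3.png')
E
```

```text
t 4.0 pos [ 555.2 -190.    19. ] yaw -32.27 tilt 0.13 F [-0.4  1.4  2.7] T [ 0.    0.17 -0.1 ] open 12.5 j [-0.35  0.7   1.81 -0.    0.63  0.22]
```

View pics/s3.png

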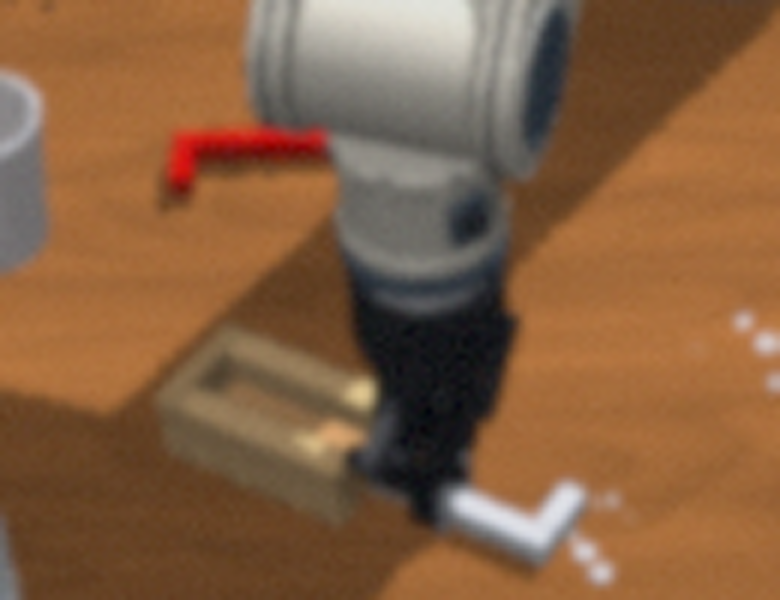

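Request:
{"name": "servo_tool", "arguments": {"steps": [[0,0,-0.008,0,0],[0,0,-0.025,0,0],[0,0,-0.05,0,0],[0,0,-0.075,0,0],[0,0,-0.1,0,0]]}}

```text
time: 4.68
ee_pos: [555.4, -189.9, 120.9]
ee_rot: [3.016, -0.872, 0.0]
ft_force: [0.8, -0.2, -1.3]
opening: 12.7
```

```bash
python3 - <<'E'
from h import *
p=ch(-120+33,-37)
go((p[0],p[1],100,-85))
s=get_image('scene')
crop(s,215,110,345,210,6,'pics/s4.png')
E
```

```text
t 4.67 pos [ 555.4 -189.9  120.9] yaw -32.27 tilt 0.12 F [ 0.8 -0.2 -1.3] T [ 0.06 -0.   -0.01] open 12.7 j [-0.35  0.53  1.79 -0.    0.81  0.22]
[-0.1718 -0.2067  0.0203] turn 52.73
```

View pics/s4.png

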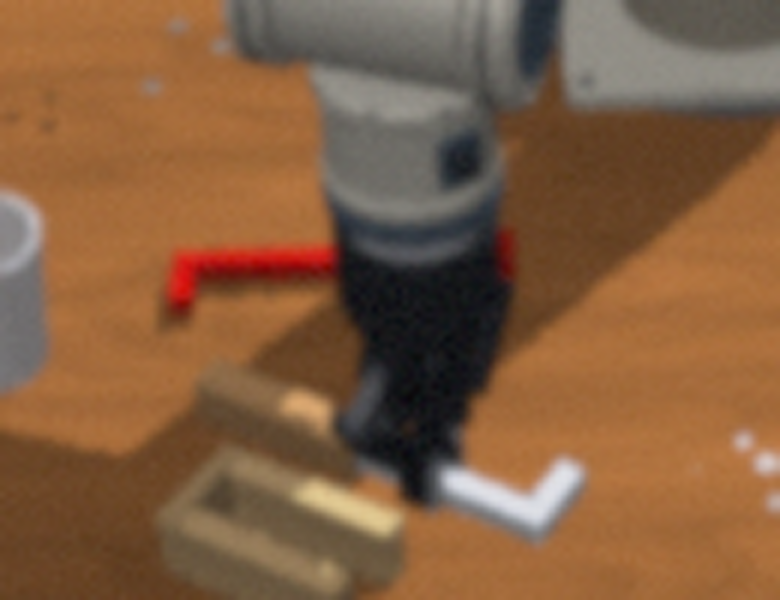

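Request:
{"name": "servo_tool", "arguments": {"steps": [[-0.034,-0.041,0,10,0],[-0.069,-0.083,0,20,0],[-0.103,-0.124,0,30,0],[-0.137,-0.165,0,40,0],[-0.172,-0.207,0,50,0]]}}

```text
time: 5.35
ee_pos: [522.3, 77.2, 123.4]
ee_rot: [-2.362, 2.071, -0.01]
ft_force: [0.6, -0.7, -0.9]
opening: 12.6
```

```bash
python3 - <<'E'
from h import *
p=ch(-125+33,-37)
go((p[0],p[1],50,-85),(p[0],p[1],20,-85))
E
```

```text
t 5.35 pos [522.3  77.2 123.4] yaw -82.49 tilt 0.35 F [ 0.6 -0.7 -0.9] T [-0.04 -0.14  0.05] open 12.6 j [ 0.13  0.46  1.93 -0.01  0.75  1.57]
[-0.0001  0.0071  0.0733] turn 2.51
[-0.0002  0.0073  0.1033] turn 2.51
```

Request:
{"name": "servo_tool", "arguments": {"steps": [[0,0.007,0.03,2.5,0],[0,0.007,0.06,2.5,0],[0,0.007,0.085,2.5,0],[0,0.007,0.097,2.5,0],[0,0.007,0.1,2.5,0]]}}

```text
time: 5.98
ee_pos: [515.8, 75.9, 23.1]
ee_rot: [-2.316, 2.122, -0.009]
ft_force: [-0.2, 0.3, -0.8]
opening: 12.5
```

```bash
python3 - <<'E'
from h import *
p=ch(-125+33,-37)
go((p[0],p[1],19,-85))
t=get_image('top');s=get_image('scene')
crop(t,180,100,330,240,5,'pics/t5.png');crop(s,300,120,430,220,6,'pics/s5.png')
E
```

```text
t 5.97 pos [515.8  75.9  23.1] yaw -84.99 tilt 0.33 F [-0.2  0.3 -0.8] T [-0.01 -0.03 -0.  ] open 12.5 j [ 0.13  0.64  1.96 -0.01  0.54  1.62]
[-0.0002  0.0002  0.0041] turn 0.01
```

View pics/t5.png

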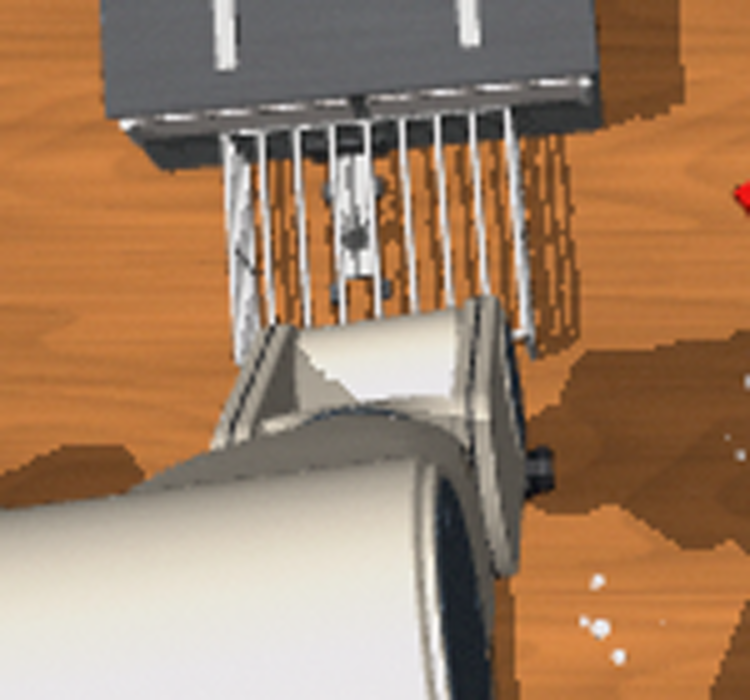

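View pics/s5.png

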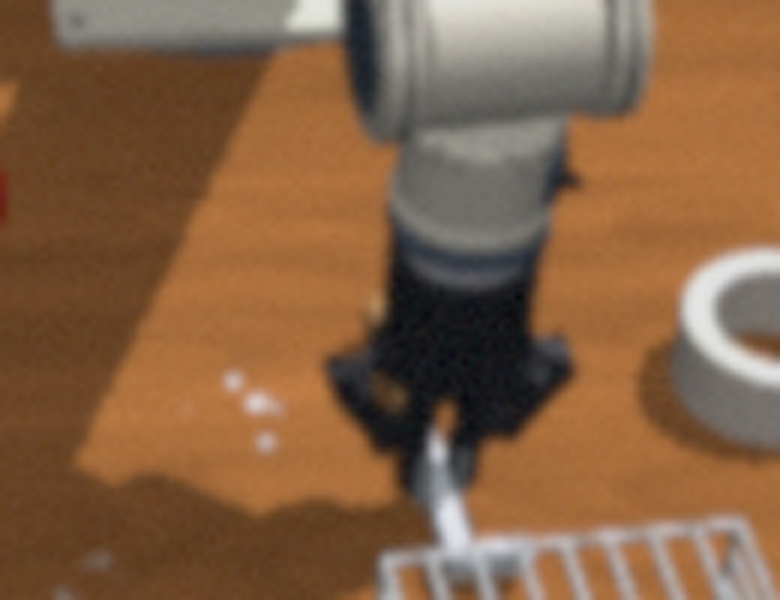

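Request:
{"name": "servo_tool", "arguments": {"steps": [[0,0,0.002,0,0],[0,0,0.0035,0,0],[0,0,0.0038,0,0],[0,0,0.0038,0,30],[0,0,0.0038,0,70]]}}

```text
time: 6.7
ee_pos: [516.3, 75.9, 20.0]
ee_rot: [-2.315, 2.121, -0.01]
ft_force: [1.1, -0.3, 0.2]
opening: 42.9
```

Request:
{"name": "servo_tool", "arguments": {"steps": [[0,0,0,0,80],[0,0,0,0,100],[0,0,-0.03,0,100],[0,0,-0.06,0,100],[0,0,-0.1,0,100]]}}

```text
time: 7.32
ee_pos: [515.1, 76.2, 120.4]
ee_rot: [2.316, -2.122, 0.009]
ft_force: [-0.0, -0.4, -0.3]
opening: 85.4
```

```bash
python3 - <<'E'
from h import *
p=ch(-125-60,-37)
go((p[0],p[1],120,-85))
E
```

```text
t 7.33 pos [515.1  76.2 120.4] yaw -84.99 tilt 0.32 F [-0.  -0.4 -0.3] T [-0.02 -0.03  0.01] open 85.4 j [ 0.13  0.46  1.94 -0.01  0.74  1.61]
[0.0001 0.0925 0.0001] turn 0.01
```

Request:
{"name": "servo_tool", "arguments": {"steps": [[0.055,0.01,0,0,100],[0.11,0.02,0,0,100],[0.165,0.03,0,0,100],[0.22,0.04,0,0,100],[0.28,0.05,0,0,100]]}}

```text
time: 7.95
ee_pos: [489.3, -208.7, 121.5]
ee_rot: [-2.317, 2.122, -0.009]
ft_force: [2.3, 0.0, 0.1]
opening: 85.5
```

```bash
python3 - <<'E'
from h import *
info()
t=get_image('top');s=get_image('scene')
cv2.imwrite('pics/t6f.png',t);cv2.imwrite('pics/s6f.png',s)
crop(t,210,110,310,240,6,'pics/t6.png');crop(s,330,140,460,240,6,'pics/s6.png')
E
```

```text
t 7.95 pos [ 489.3 -208.7  121.5] yaw -84.97 tilt 0.32 F [2.3 0.  0.1] T [ 0.03 -0.02 -0.03] open 85.5 j [-0.42  0.47  1.92 -0.    0.75  1.06]
```

View pics/t6.png

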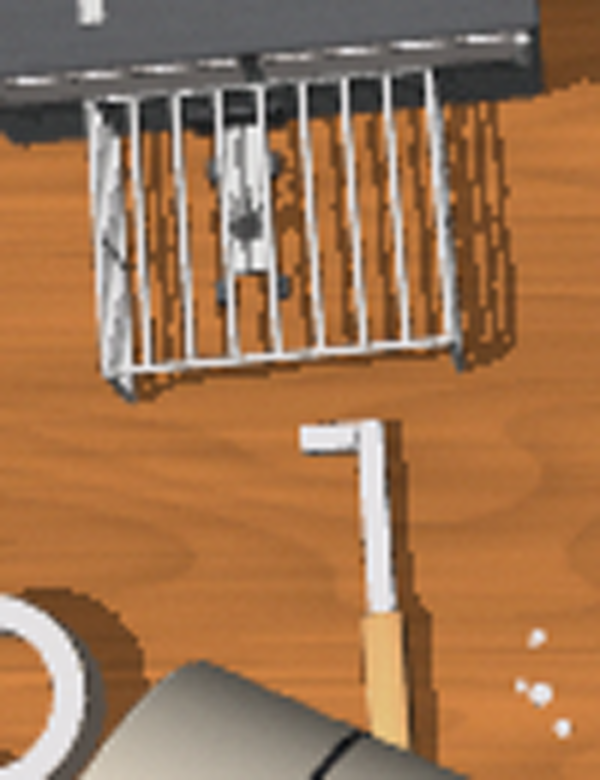

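View pics/s6.png

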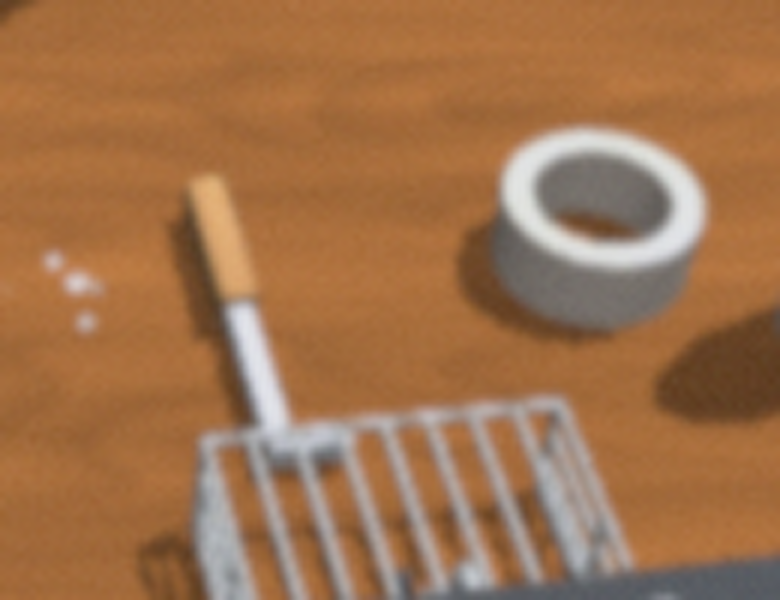

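```bash
python3 - <<'E'
from h import *
def inv(p):
    d=np.array(p[:2])-C0;c,s=np.cos(CY),np.sin(CY);return np.array([c*d[0]+s*d[1],-s*d[0]+c*d[1]])
g=lambda X,Y,z,n='top',x0=210,y0=110:onz(n,x0+(X+.5)/6-.5,y0+(Y+.5)/6-.5,z)
for nm,X,Y,z in[('gfr',457,342,65),('gfl',125,371,65),('gbr',432,70,65),('gbl',90,103,65),('knobtop',246,222,50),('bar fl',230,272,11),('bar fr',268,270,11),
 ('outer',384,421,21),('tip',302,427,21),('tip2',303,453,21),('inner',360,449,21),('ss hi',397,608,21),('ss lo',369,612,21),('hs hi',406,612,28),('hs lo',363,617,28),('he lo',370,725,28),('he hi',411,740,28)]:
    p=g(X,Y,z);print(nm,p.round(1),inv(p).round(1))
for nm,X,Y,z in[('s gfr',210,440,65),('s gfl',565,402,65),('s hend',190,182,28),('s hend2',222,177,28),('s ss',228,303,21),('s ss2',256,298,21),('s hs',218,305,28),('s hs2',256,297,28)]:
    p=g(X,Y,z,'scene',330,140);print(nm,p.round(1),inv(p).round(1))
E
```

```text
gfr [612.4  30.4  65. ] [  0.5 -91. ]
gfl [598.  203.3  65. ] [ 1.2 82.5]
gbr [761.8  45.1  65. ] [150.6 -89.4]
gbl [744.7 226.8  65. ] [149.4  93.1]
knobtop [683.  144.9  50. ] [80.8 16.9]
bar fl [666.9 159.9  11. ] [66.  33.3]
bar fr [667.9 139.1  11. ] [65.2 12.5]
outer [580.4  73.1  21. ] [-27.7 -45.6]
tip [577.4 117.1  21. ] [-26.8  -1.5]
tip2 [563.2 116.3  21. ] [-41.1  -1.1]
inner [565.1  85.8  21. ] [-41.8 -31.7]
ss hi [478.9  64.8  21. ] [-129.5  -45.1]
ss lo [476.9  79.6  21. ] [-130.3  -30.2]
hs hi [475.7  59.2  28. ] [-133.2  -50.4]
hs lo [473.2  81.8  28. ] [-133.7  -27.6]
he lo [416.3  77.2  28. ] [-190.8  -27.2]
he hi [408.3  55.7  28. ] [-200.7  -48. ]
s gfr [612.7  37.3  65. ] [  1.3 -84.2]
s gfl [596.3 217.4  65. ] [ 0.7 96.7]
s hend [384.8  57.2  28. ] [-223.9  -44.5]
s hend2 [381.5  75.6  28. ] [-225.6  -25.8]
s ss [474.3  67.5  21. ] [-133.8  -42. ]
s ss2 [471.3  83.1  21. ] [-135.5  -26.2]
s hs [482.6  60.5  28. ] [-126.2  -49.6]
s hs2 [477.5  81.7  28. ] [-129.4  -28.2]
```

```bash
python3 - <<'E'
from h import *
p=ch(-187,-38)
go((p[0],p[1],120,-85),(p[0],p[1],18,-85))
E
```

```text
t 8.05 pos [ 489.7 -212.3  121.8] yaw -85.29 tilt 0.47 F [0.7 0.9 0.3] T [-0.01 -0.   -0.02] open 85.4 j [-0.43  0.47  1.92 -0.    0.75  1.06]
[-2.838e-01  4.560e-02 -2.000e-04] turn -0.29
[-0.2844  0.0461  0.1018] turn -0.29
```

Request:
{"name": "servo_tool", "arguments": {"steps": [[-0.057,0.009,0,0,100],[-0.115,0.018,0,0,100],[-0.17,0.027,0,0,100],[-0.23,0.037,0,0,100],[-0.284,0.046,0,-0.3,100]]}}

```text
time: 8.68
ee_pos: [419.6, 69.2, 119.9]
ee_rot: [-2.317, 2.122, -0.013]
ft_force: [1.7, 0.4, -0.6]
opening: 85.5
```

Request:
{"name": "servo_tool", "arguments": {"steps": [[0,0,0,0,100],[0,0,0.03,0,100],[0,0,0.06,0,100],[0,0,0.06,0,100],[0,0,0.06,0,100]]}}

```text
time: 9.3
ee_pos: [420.3, 68.5, 60.5]
ee_rot: [-2.316, 2.122, -0.013]
ft_force: [-0.3, 0.5, 1.0]
opening: 85.1
```

```bash
python3 - <<'E'
from h import *
p=ch(-187,-38)
go((p[0],p[1],18,-85))
s=get_image('scene')
crop(s,300,110,430,210,6,'pics/s7.png')
E
```

```text
t 9.3 pos [420.3  68.5  60.5] yaw -85.01 tilt 0.47 F [-0.3  0.5  1. ] T [-0.05  0.07  0.03] open 85.1 j [ 0.14  0.48  2.16 -0.01  0.49  1.63]
[ 0.0015 -0.0004  0.0425] turn -0.01
```

View pics/s7.png

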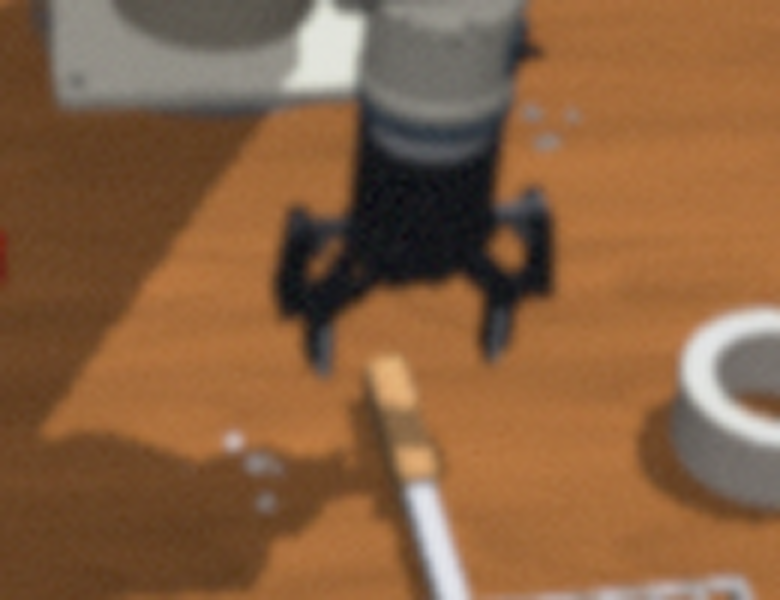

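Request:
{"name": "servo_tool", "arguments": {"steps": [[0.001,0,0.02,0,100],[0.001,0,0.04,0,100],[0.001,0,0.0425,0,70],[0.001,0,0.0425,0,30],[0.001,0,0.0425,0,0]]}}

```text
time: 9.98
ee_pos: [421.6, 67.4, 19.1]
ee_rot: [-2.314, 2.121, -0.016]
ft_force: [0.0, 0.6, -0.5]
opening: 32.3
```

Request:
{"name": "servo_tool", "arguments": {"steps": [[0,0,0,0,0],[0,0,0,0,0],[0,0,0,0,0],[0,0,-0.01,0,0],[0,0,-0.02,0,0]]}}

```text
time: 10.6
ee_pos: [421.2, 67.5, 39.7]
ee_rot: [-2.315, 2.121, -0.015]
ft_force: [-0.4, -0.2, -1.9]
opening: 20.7
```

```bash
python3 - <<'E'
from h import *
p=ch(-100,-38);q=ch(-38,-38)
go((p[0],p[1],38,-85),(q[0],q[1],38,-85))
t=get_image('top');s=get_image('scene')
crop(t,210,110,310,240,6,'pics/t8.png')
crop(s,300,130,430,230,6,'pics/s8.png')
E
```

```text
t 10.6 pos [421.2  67.5  39.7] yaw -85.01 tilt 0.56 F [-0.4 -0.2 -1.9] T [ 0.01  0.01 -0.  ] open 20.7 j [ 0.14  0.53  2.16 -0.01  0.44  1.63]
[ 0.0006 -0.0867  0.0024] turn -0.01
[ 0.0006 -0.1487  0.0029] turn -0.01
```

View pics/s8.png

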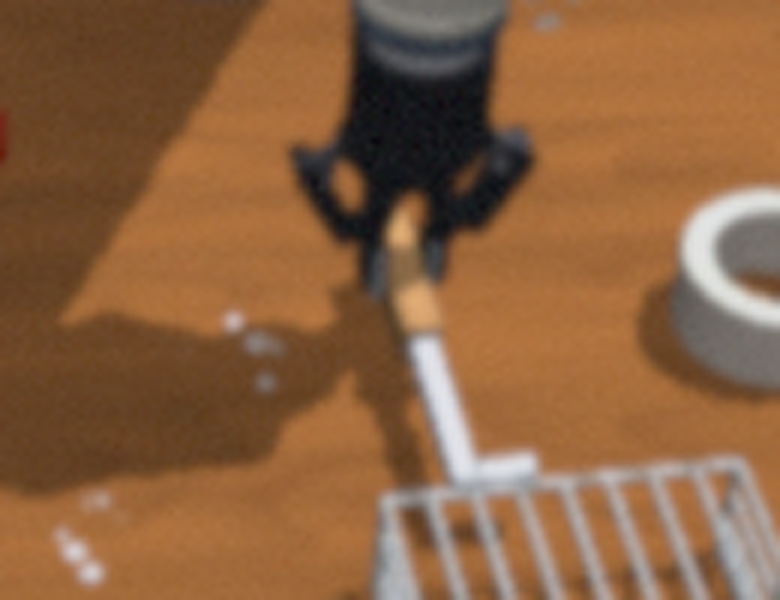

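View pics/t8.png

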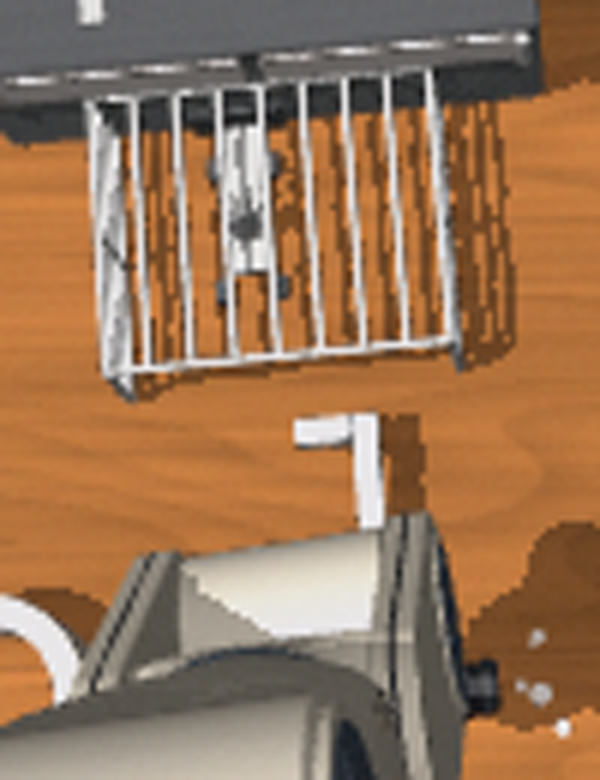

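Request:
{"name": "servo_tool", "arguments": {"steps": [[0,-0.02,0.001,0,0],[0,-0.04,0.001,0,0],[0,-0.06,0.001,0,0],[0,-0.075,0.001,0,0],[0,-0.085,0.001,0,0]]}}

```text
time: 11.32
ee_pos: [507.3, 75.1, 40.1]
ee_rot: [-2.313, 2.12, -0.017]
ft_force: [-0.4, 0.0, -2.1]
opening: 20.7
```

```bash
python3 - <<'E'
from h import *
q=ch(-38,-38)
go((q[0],q[1],39,-85))
t=get_image('top')
crop(t,210,110,310,240,6,'pics/t9.png')
E
```

```text
t 11.32 pos [507.3  75.1  40.1] yaw -85.01 tilt 0.67 F [-0.4  0.  -2.1] T [-0.02  0.02  0.04] open 20.7 j [ 0.13  0.6   1.98 -0.01  0.55  1.62]
[ 0.0007 -0.0623  0.0018] turn -0.01
```

View pics/t9.png

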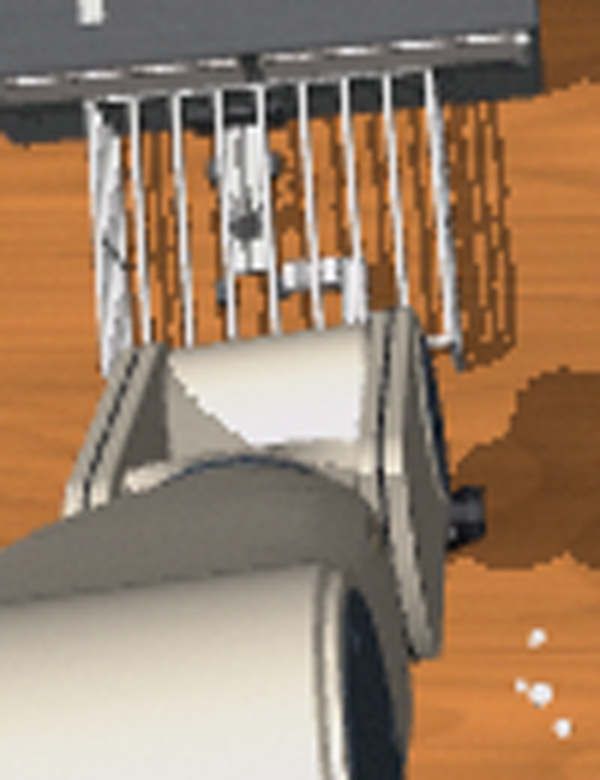

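Request:
{"name": "servo_tool", "arguments": {"steps": [[0,-0.015,0.001,0,0],[0,-0.03,0.001,0,0],[0,-0.045,0.001,0,0],[0,-0.056,0.001,0,0],[0,-0.062,0.001,0,0]]}}

```text
time: 12.0
ee_pos: [571.1, 80.7, 40.0]
ee_rot: [-2.312, 2.119, -0.019]
ft_force: [0.2, 0.8, -1.5]
opening: 20.9
```

```bash
python3 - <<'E'
from h import *
q=ch(-38,-4)
go((q[0],q[1],39,-85))
t=get_image('top')
crop(t,210,110,310,240,6,'pics/t10.png')
E
```

```text
t 12.0 pos [571.1  80.7  40. ] yaw -85.01 tilt 0.77 F [ 0.2  0.8 -1.5] T [0.04 0.03 0.02] open 20.9 j [ 0.12  0.65  1.84 -0.01  0.64  1.61]
[-0.0333  0.0018  0.0008] turn -0.01
```

View pics/t10.png

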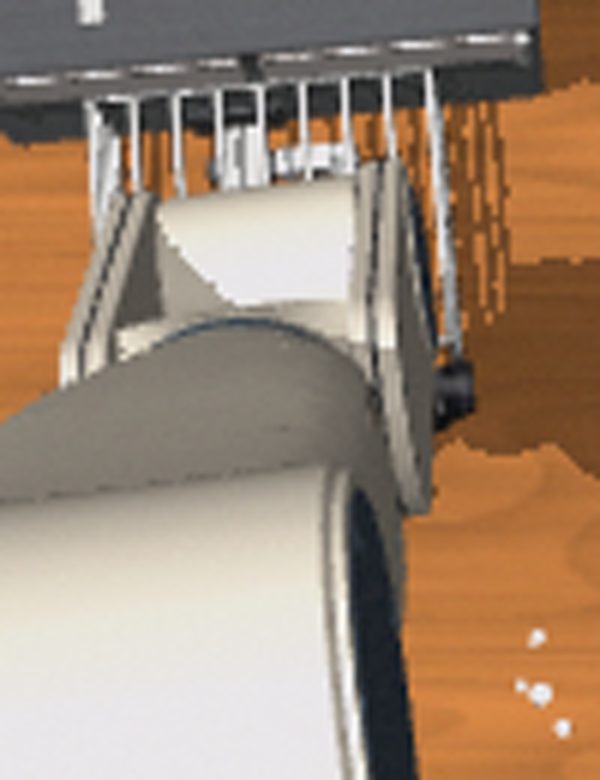

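```bash
python3 - <<'E'
from h import *
def inv(p):
    d=np.array(p[:2])-C0;c,s=np.cos(CY),np.sin(CY);return np.array([c*d[0]+s*d[1],-s*d[0]+c*d[1]])
g=lambda X,Y,z,n='top',x0=210,y0=110:onz(n,x0+(X+.5)/6-.5,y0+(Y+.5)/6-.5,z)
for a in [(275,152,41.5),(276,172,41.5),(325,165,41.5),(350,142,41.5),(246,215,50)]: print(inv(g(*a)).round(1))
E
```

```text
[1.213e+02 1.000e-01]
[110.1   0.3]
[111.5 -26.2]
[123.2 -40.6]
[84.7 16.7]
```

Request:
{"name": "servo_tool", "arguments": {"steps": [[-0.007,0,0.001,0,0],[-0.014,0,0.001,0,0],[-0.021,0,0.001,0,0],[-0.028,0,0.001,0,0],[-0.034,0,0.001,0,0]]}}

```text
time: 12.68
ee_pos: [568.6, 115.2, 38.9]
ee_rot: [-2.312, 2.118, -0.02]
ft_force: [-0.1, 0.6, -1.0]
opening: 20.8
```

```bash
python3 - <<'E'
from h import *
q=ch(-98,-4)
go((q[0],q[1],39,-85))
t=get_image('top')
crop(t,210,110,310,240,6,'pics/t11.png')
E
```

```text
t 12.68 pos [568.6 115.2  38.9] yaw -84.99 tilt 0.8 F [-0.1  0.6 -1. ] T [0.01 0.05 0.01] open 20.8 j [ 0.18  0.66  1.83 -0.01  0.64  1.68]
[ 0.0013  0.0622 -0.0009] turn 0.01
```

View pics/t11.png

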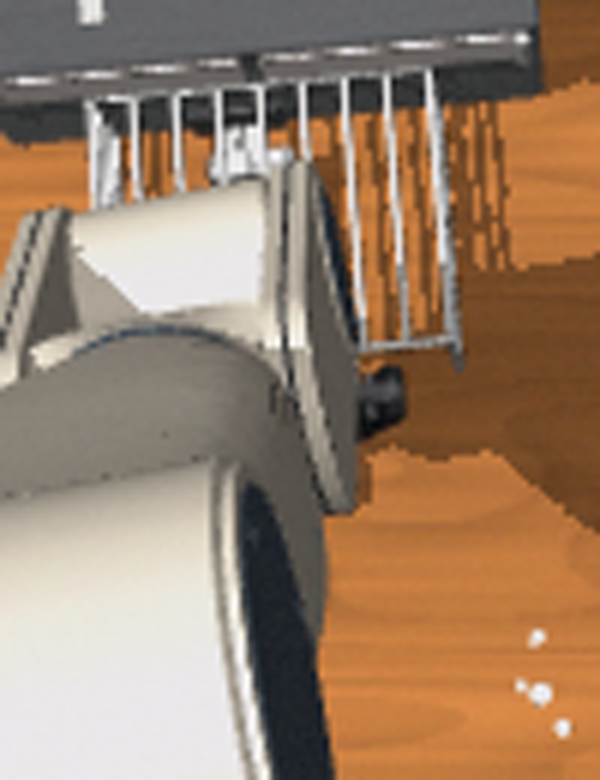

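Request:
{"name": "servo_tool", "arguments": {"steps": [[0,0.01,0,0,0],[0,0.02,0,0,0],[0,0.03,0,0,0],[0,0.04,0,0,0],[0,0.05,0,0,0]]}}

```text
time: 13.35
ee_pos: [518.5, 111.3, 38.5]
ee_rot: [-2.312, 2.117, -0.021]
ft_force: [3.6, 1.3, -0.0]
opening: 20.3
```

Request:
{"name": "servo_tool", "arguments": {"steps": [[0,0.003,0,0,0],[0,0.006,0,0,0],[0,0.008,0,0,0],[0,0.008,0,0,0],[0,0.008,0,0,0]]}}

```text
time: 13.98
ee_pos: [510.3, 110.5, 38.3]
ee_rot: [-2.312, 2.118, -0.02]
ft_force: [0.4, -0.4, 0.2]
opening: 20.5
```

```bash
python3 - <<'E'
from h import *
q=ch(-98,-4)
go((q[0],q[1],39,-85))
t=get_image('top')
crop(t,210,110,310,240,6,'pics/t12.png')
E
```

```text
t 13.97 pos [510.3 110.5  38.3] yaw -84.99 tilt 0.82 F [ 0.4 -0.4  0.2] T [ 0.09 -0.17 -0.04] open 20.5 j [ 0.19  0.61  1.96 -0.01  0.56  1.69]
[ 0.0017  0.0038 -0.0007] turn 0.01
```

View pics/t12.png

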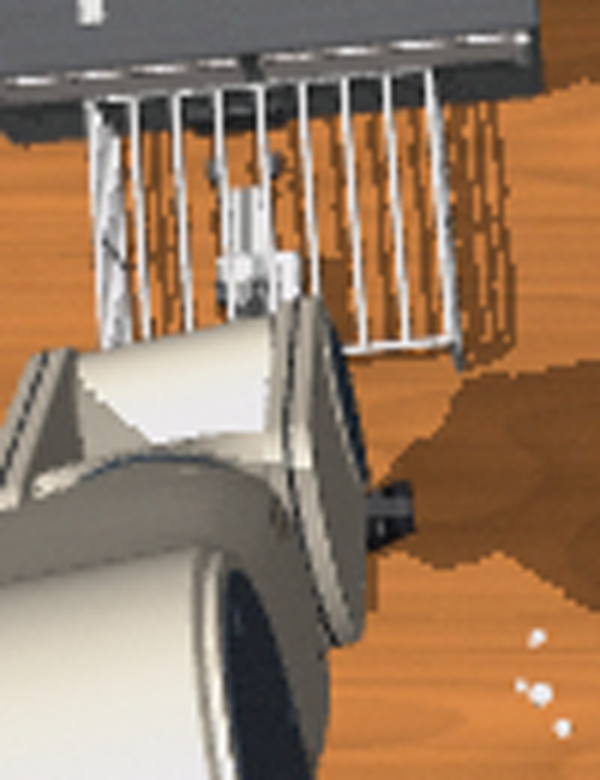

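Request:
{"name": "servo_tool", "arguments": {"steps": [[0,0.002,0,0,0],[0,0.003,0,0,0],[0,0.004,0,0,0],[0,0.005,0,0,0],[0,0.006,0,0,0]]}}

```text
time: 14.65
ee_pos: [507.8, 110.6, 38.9]
ee_rot: [-2.307, 2.114, -0.027]
ft_force: [13.3, 1.5, -4.4]
opening: 21.0
```

```bash
python3 - <<'E'
from h import *
info()
E
```

```text
t 14.65 pos [507.8 110.6  38.9] yaw -85.01 tilt 1.19 F [13.3  1.5 -4.4] T [ 0.2  -1.5  -0.13] open 21.0 j [ 0.2   0.6   1.97 -0.01  0.55  1.69]
```

Request:
{"name": "servo_tool", "arguments": {"steps": [[0,0.004,0,0,0],[0,0.005,0,0,0],[0,0.006,0,0,0],[0,0.006,0,0,0],[0,0.006,0,0,0]]}}

```text
time: 15.28
ee_pos: [507.5, 111.2, 40.1]
ee_rot: [-2.3, 2.109, -0.037]
ft_force: [17.2, 2.8, -5.6]
opening: 20.9
```

```bash
python3 - <<'E'
from h import *
info()
t=get_image('top')
crop(t,210,110,310,240,6,'pics/t13.png')
E
```

```text
t 15.28 pos [507.5 111.2  40.1] yaw -85.04 tilt 1.82 F [17.2  2.8 -5.6] T [ 0.34 -1.94 -0.13] open 20.9 j [ 0.2   0.6   1.98 -0.01  0.53  1.69]
```

View pics/t13.png

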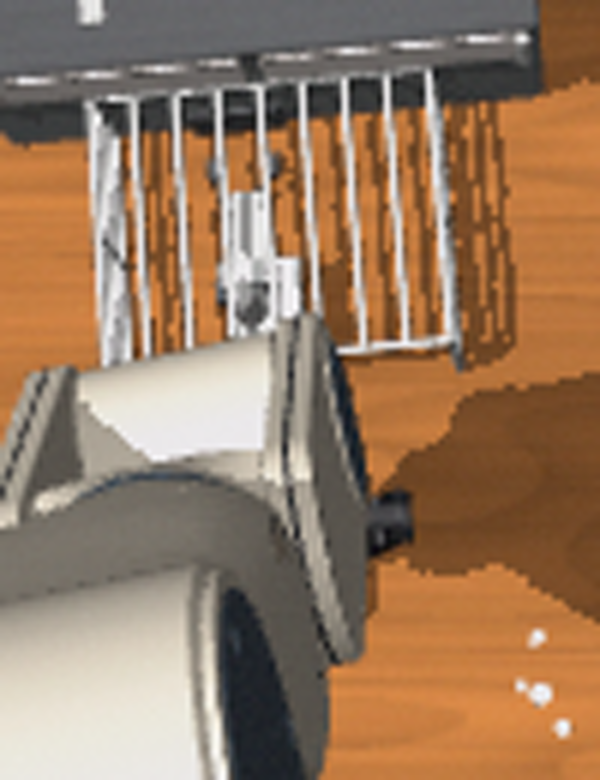

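```bash
python3 - <<'E'
from h import *
def inv(p):
    d=np.array(p[:2])-C0;c,s=np.cos(CY),np.sin(CY);return np.array([c*d[0]+s*d[1],-s*d[0]+c*d[1]])
g=lambda X,Y,z,n='top',x0=210,y0=110:onz(n,x0+(X+.5)/6-.5,y0+(Y+.5)/6-.5,z)
print('tcp',inv(get_state()['ee_pos']))
a=cv2.imread('pics/t9.png');b=cv2.imread('pics/t13.png')
cv2.imwrite('pics/cmp.png',np.hstack([cv2.resize(i[140:350,190:330],None,fx=2.7,fy=2.7) for i in(a,b)]))
E
```

```text
tcp [-96.94603186  -1.3930799 ]
```

View pics/cmp.png

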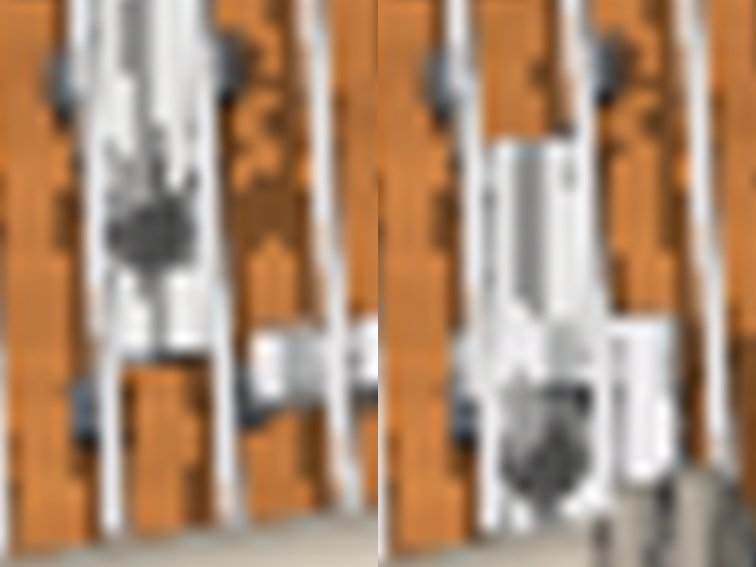

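```bash
python3 - <<'E'
from h import *
for x in (92,90,87,85,60,45,42,40,38): print(x,proj('top',[*ch(x,20),50]).round(2))
for x,y in((150,235),(165,460)): print(((x/2.7+190)/6+210-.4,(y/2.7+140)/6+110-.4))
E
```

```text
92 [249.4  143.33]
90 [249.44 143.92]
87 [249.5  144.82]
85 [249.54 145.42]
60 [250.02 152.92]
45 [250.32 157.44]
42 [250.38 158.35]
40 [250.41 158.96]
38 [250.45 159.56]
(250.52592592592592, 147.4395061728395)
(251.45185185185184, 161.32839506172837)
```

Request:
{"name": "servo_tool", "arguments": {"steps": [[0,-0.003,0,0,0],[0,-0.006,0,0,0],[0,-0.009,0,0,0],[0,-0.01,0,0,0],[0,-0.01,0,0,0]]}}

```text
time: 15.95
ee_pos: [517.2, 112.0, 40.3]
ee_rot: [-2.3, 2.109, -0.037]
ft_force: [-0.7, -0.1, -1.4]
opening: 21.2
```

```bash
python3 - <<'E'
from h import *
q=ch(-91,-40)
go((q[0],q[1],39,-85))
t=get_image('top')
crop(t,210,110,310,240,6,'pics/t14.png')
E
```

```text
t 15.95 pos [517.2 112.   40.3] yaw -85.04 tilt 1.79 F [-0.7 -0.1 -1.4] T [ 0.    0.08 -0.01] open 21.2 j [ 0.19  0.6   1.96 -0.01  0.55  1.69]
[0.0386 0.0038 0.0013] turn -0.04
```

View pics/t14.png

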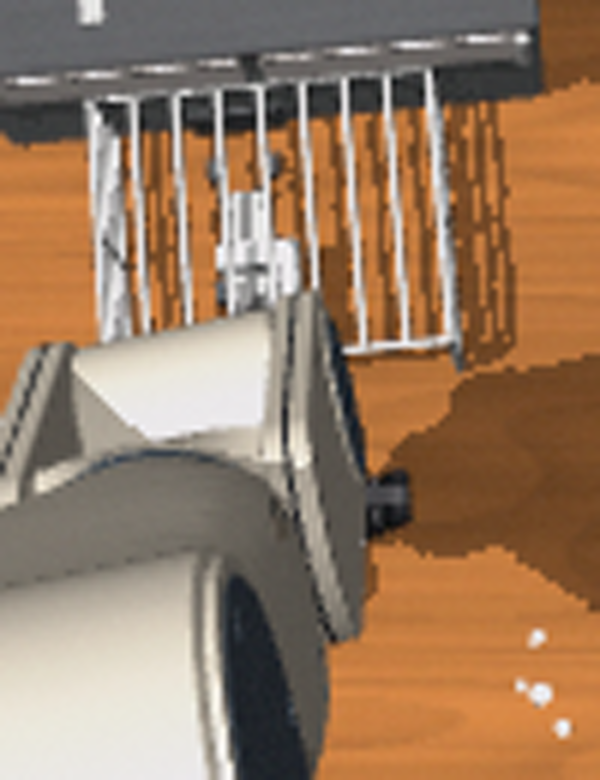

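Request:
{"name": "servo_tool", "arguments": {"steps": [[0.008,0,0.001,0,0],[0.016,0,0.001,0,0],[0.024,0,0.001,0,0],[0.032,0,0.001,0,0],[0.038,0,0.001,0,0]]}}

```text
time: 16.62
ee_pos: [520.6, 73.4, 39.5]
ee_rot: [-2.3, 2.11, -0.037]
ft_force: [0.1, -0.6, -1.3]
opening: 20.8
```

```bash
python3 - <<'E'
from h import *
q=ch(-195,-40)
go((q[0],q[1],39,-85))
t=get_image('top')
crop(t,210,110,310,240,6,'pics/t15.png')
E
```

```text
t 16.62 pos [520.6  73.4  39.5] yaw -85.07 tilt 1.8 F [ 0.1 -0.6 -1.3] T [-0.02  0.14  0.02] open 20.8 j [ 0.12  0.6   1.97 -0.01  0.54  1.61]
[-0.      0.1077 -0.0029] turn -0.07
```

View pics/t15.png

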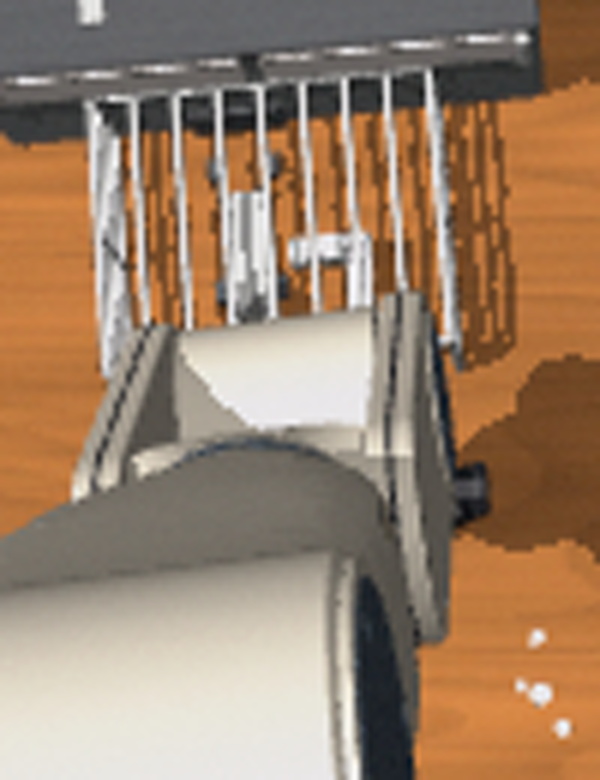

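Request:
{"name": "servo_tool", "arguments": {"steps": [[0,0.02,-0.001,0,0],[0,0.045,-0.001,0,0],[0,0.07,-0.002,0,0],[0,0.095,-0.003,0,0],[0,0.115,-0.003,0,0]]}}

```text
time: 17.3
ee_pos: [405.1, 63.1, 39.0]
ee_rot: [-2.3, 2.11, -0.037]
ft_force: [-0.3, -0.5, -0.5]
opening: 20.8
```

```bash
python3 - <<'E'
from h import *
q=ch(-200,-40)
go((q[0],q[1],20,-85))
t=get_image('top')
crop(t,210,110,310,240,6,'pics/t16.png')
s=get_image('scene')
crop(s,300,130,430,230,6,'pics/s16.png')
E
```

```text
t 17.3 pos [405.1  63.1  39. ] yaw -85.07 tilt 1.79 F [-0.3 -0.5 -0.5] T [-0.05  0.05  0.  ] open 20.8 j [ 0.13  0.52  2.21 -0.01  0.38  1.63]
[-0.0004 -0.0026  0.0191] turn -0.07
```

View pics/t16.png

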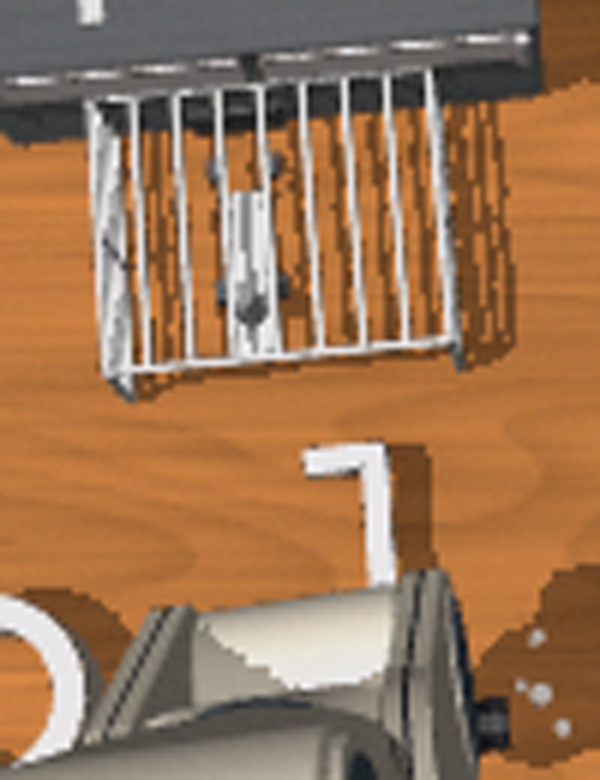

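View pics/s16.png

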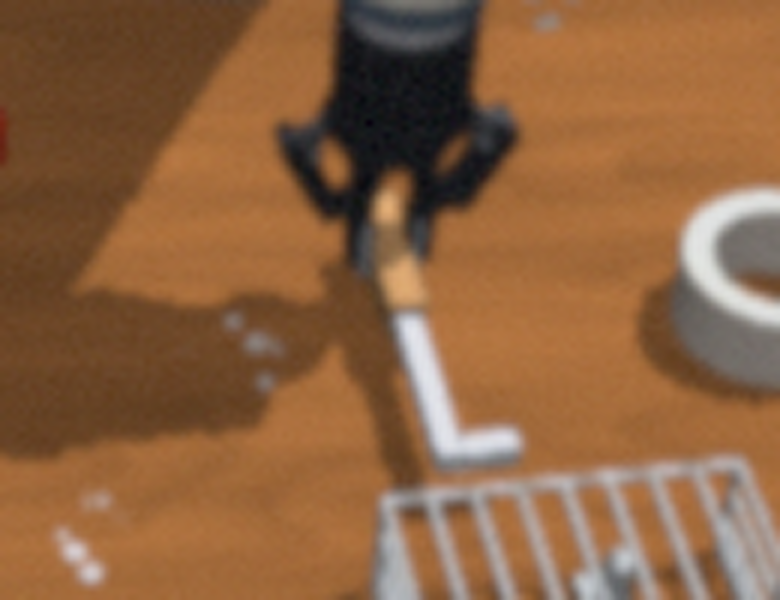

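Request:
{"name": "servo_tool", "arguments": {"steps": [[0,0,-0.0,0,0],[0,0,0.006,0,0],[0,0,0.012,0,0],[0,0,0.016,0,0],[0,0,0.017,0,0]]}}

```text
time: 18.02
ee_pos: [403.8, 62.8, 21.3]
ee_rot: [-2.302, 2.112, -0.033]
ft_force: [0.0, -0.3, -1.3]
opening: 20.7
```

Request:
{"name": "servo_tool", "arguments": {"steps": [[0,0,0.001,0,0],[0,0,0.002,0,0],[0,0,0.002,0,0],[0,0,0.002,0,0],[0,0,0.002,0,0]]}}

```text
time: 18.65
ee_pos: [403.8, 62.8, 19.6]
ee_rot: [-2.302, 2.112, -0.033]
ft_force: [-1.0, 0.1, 5.9]
opening: 20.9
```

Contact with the bench (5.9 N). I'll release and rise.

Request:
{"name": "servo_tool", "arguments": {"steps": [[0,0,0,0,20],[0,0,0,0,40],[0,0,0,0,60],[0,0,0,0,80],[0,0,0,0,100]]}}

```text
time: 19.27
ee_pos: [403.8, 62.8, 19.6]
ee_rot: [-2.302, 2.112, -0.033]
ft_force: [0.4, -0.1, 0.2]
opening: 83.9
```

Request:
{"name": "servo_tool", "arguments": {"steps": [[0,0,-0.01,0,100],[0,0,-0.04,0,100],[0,0,-0.07,0,100],[0,0,-0.1,0,100],[0,0,-0.13,0,100]]}}

```text
time: 19.9
ee_pos: [400.0, 62.9, 151.1]
ee_rot: [-2.301, 2.111, -0.033]
ft_force: [0.4, -0.1, -0.1]
opening: 85.5
```

Request:
{"name": "servo_tool", "arguments": {"steps": [[0.055,-0.005,-0.01,0,100],[0.11,-0.01,-0.02,0,100],[0.165,-0.015,-0.03,0,100],[0.22,-0.02,-0.04,0,100],[0.28,-0.03,-0.05,0,100]]}}

```text
time: 20.52
ee_pos: [452.1, -215.0, 204.0]
ee_rot: [-2.301, 2.111, -0.034]
ft_force: [1.2, -0.1, 0.3]
opening: 85.5
```

```bash
python3 - <<'E'
from h import *
info()
t=get_image('top');s=get_image('scene')
cv2.imwrite('pics/tf.png',t);cv2.imwrite('pics/sf.png',s)
crop(t,210,110,310,240,6,'pics/tz.png');crop(s,330,140,460,240,6,'pics/sz.png')
E
```

```text
t 20.52 pos [ 452.1 -215.   204. ] yaw -85.08 tilt 1.63 F [ 1.2 -0.1  0.3] T [ 0.01 -0.02 -0.01] open 85.5 j [-0.47  0.29  1.95  0.02  0.88  1.  ]
```

View pics/tz.png

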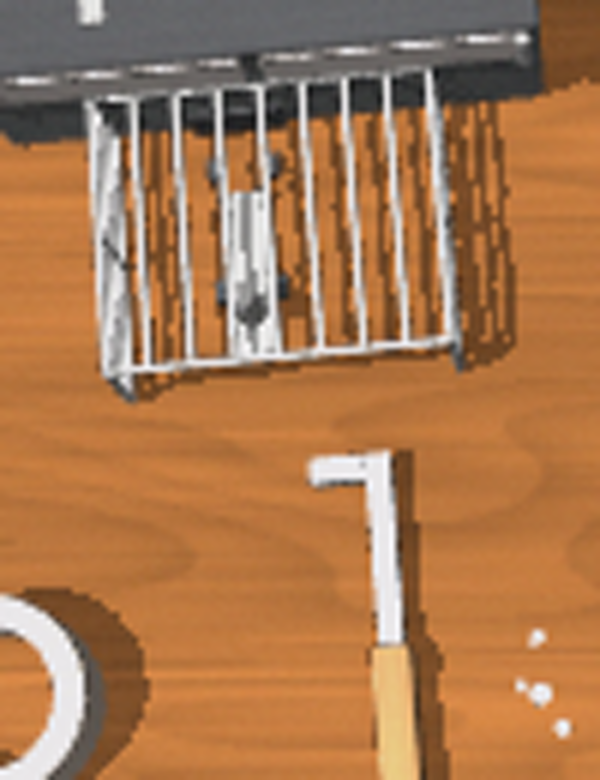

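View pics/sf.png

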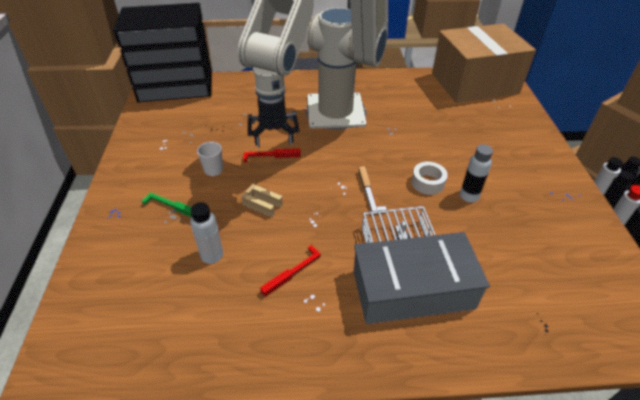

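View pics/tf.png

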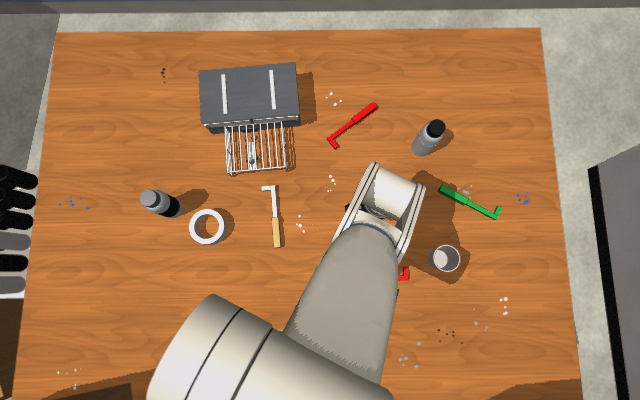

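View pics/sz.png

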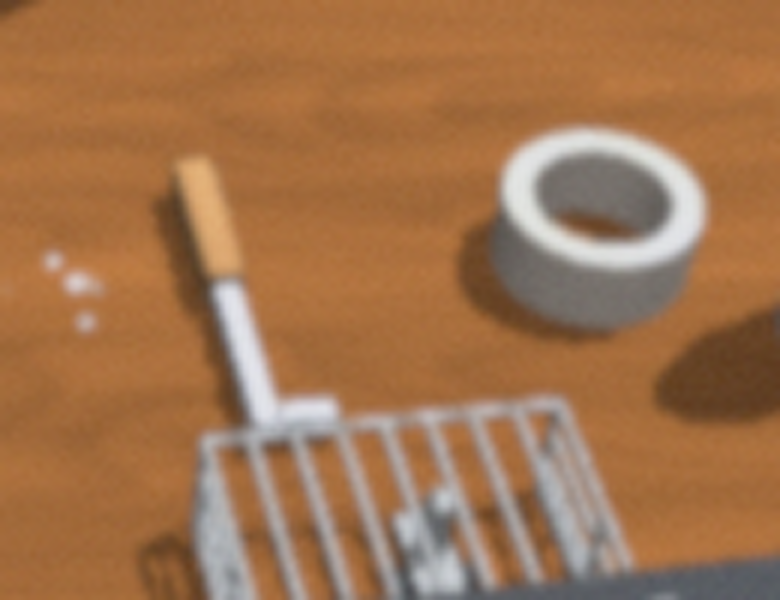

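```bash
python3 - <<'E'
from h import *
for x in(65,20,15,10): p=proj('top',[*ch(x,20),11]);print(x,((p-[210,110]+.5)*6-.5).round(1))
a=cv2.imread('pics/t6f.png').astype(int);b=cv2.imread('pics/tf.png').astype(int)
# bar position by knob shift: dark mask centroid between the wires
for im in(a,b):
    r=im[138:172,247:255].max(2)<90;ys,xs=np.nonzero(r);print(ys.size,np.sort(ys+138))
E
```

```text
65 [254.3 271.6]
20 [259.6 351. ]
15 [260.1 359.9]
10 [260.7 368.8]
19 [146 146 146 147 147 147 147 148 148 148 148 149 149 155 155 155 157 160
 160]
11 [160 160 161 161 161 162 162 162 163 163 163]
```

```bash
python3 - <<'E'
from plant import *
print(hand_in())
E
```

```text
the job is handed in; nothing more can be done
None
```

I carried out the whole task and handed it in at about 20.6 s; the hand-in reports no verdict. I lifted the rod from the rack by its shaft and laid it on the bench in front of the guard. Then I regripped it by the handle, hooked it behind the knob, pulled the bolt to its stop, drew the rod out and set it down flat.

- **Bolt:** the pull met a hard stop. The force rose from about 4 N to 17 N with almost no further movement. At that point the hook's inner face was 49 mm in from the guard's front edge; the fully open position predicts 48 mm.
- **Disagreement:** the top-view images show the knob moved only about 46–47 mm. That fits a start 3–4 mm off closed. However, the bar's front edge looked nearly closed at the start, within about 3 mm of measurement error. I relied on the stop force and hook position. The knob did not move back when I unhooked the rod.
- **Final pictures:** the rod lies on the bench clear of the guard and the rack. The cans, tape and cup look unmoved, judged by eye. The gripper is open, raised and clear of everything.
- **Forces:** the highest reading after any move was about 18 N.

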